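# Get the flat scales out from under the caddy

### The arm

A 7-joint arm with a two-finger parallel gripper is mounted at the origin on the work surface. World frame = base frame: x ahead of the robot, y to its left, z up, the work surface at z = 0. Lengths are in m, angles in rad, forces in N, time in s.
With the tool pointing down it reaches from about 0.4 to 0.875 m from the base axis. Payload 19.3 kg.
Tool frame: the origin (TCP) lies at the very end of the fingers, on their centre line; the grasp point (between the pads) lies 19 mm behind it; z points along the fingers, y is the line along which they close (so a half turn about z gives the same grasp; the last joint's range is limited). The gripper opens to 85 mm and grips with 20 to 120 N. Pads are 22 mm wide; open, the fingers measure 114 mm over their backs; the gripper's body (76 mm by 85 mm) begins 54 mm behind the grasp point. The pads swing forward as they close: fully open they stand 13 mm farther back than shut.
Start: joints at [-0.07, 0.521, -0.036, 1.599, 0.021, 1.021, -0.113], TCP at [0.625, -0, 0.2] pointing down, gripper open.
Joint ranges: [-2.91, 2.91], [-0.3, 2.13], [-1.5, 1.42], [0.17, 2.43], [-1.26, 4.41], [0.16, 1.93], [-2.52, 2.52]. Speed limits (rad/s): [1.89, 1.89, 2.39, 2.39, 3.01, 3.01, 3.01].

### API

Orientations are given as [roll, pitch, yaw] about the fixed x, y, z axes, in that order (R = Rz(yaw) Ry(pitch) Rx(roll)).
In Python, from workcell import bot gives the robot as it stands.
- The arm moves only by the tool carry_out, never from a script. Its argument "rows" is a list that holds one entry, the list of rows, each a list of 4 numbers: the shift along the tool's x, y, z in m, then the turn about the tool's z in degrees. In form: [[[x, y, z, twist], ...]]. A call has 1 to 12 rows; each row is the pose to reach, as a shift and turn from the pose commanded when the call began, along the tool's axes at that moment; what a row does not reach only later rows make up. A row lasts 1/12 s, in which the tool goes at most 41.7 mm and 7.16 degrees, less where a joint would pass 70% of its speed; a pose out of reach is approached as far as the arm can. A call with a gripper value outside its range is refused whole. "grip" is the finger opening in m, from 0 to 0.0854, set as the call begins (left out, the last holds). The fingers move at their own pace and stop on an object; "grip_force" is the grip in N (left out, the last holds). Time passes only in rows, so rows that repeat a pose let the fingers close. It gives the time, the measured TCP pose, the force, the opening and the grip force at its end, in the units of the state.
- bot.observe(): the state, without advancing time (a new reading comes with each control period).
- bot.grab_frame(name): name is "scene" or "side" or "wrist"; returns a dict with "pixels" (400x640x3 uint8, red, green, blue), "K" (3x3 intrinsics, pixels), "pose" (4x4, takes a point from camera to world coordinates). Camera axes: x right, y down, z forward; pixel columns grow to the right and rows downward; lengths in m; the calibration is good to about 2 mm. A picture is of the moment at which its call begins. There is no depth.
- bot.job_done(): hands the job in; it is judged then, once.
Trained networks look in a picture, given as the dict that the camera call returned (one of the last four; its "shot" number tells which), for a name from the list of things; names that differ only in an ending like _2 or _b are one class to them, and where a whole thing is asked for, a point or a joint stands for the part that bears it (a point fixed in the world has none). Each returns a list of dicts, best first, with "conf" (0 to 1); they miss things now and then, are a little off and sometimes report something else, mostly with a low value. They report only what shows in the picture. A call takes as long as a camera call. They do not tell look-alikes from the thing itself.
- bot.look_for(picture, label): "position" ([column, row] in pixels, amid what is visible of it).
- bot.regions_of(picture, label): "region" (400x640 bool, what is visible of it) and "position" ([column, row] in pixels, amid what is visible of it).
- bot.spot_point(picture, label): "position" ([column, row] in pixels: a listed point, or the origin of a listed thing).
The state is a dict: "clock": time; "qpos": joint angles; "qd": joint speeds; "joint_efforts": joint torques, N m; "position": TCP position; "tool_rot": TCP orientation; "force": force on the tool from outside, world axes, zero at the start; "moment": the same for the moment, N m; "grip_width": finger opening in m; "finger_force": force on a finger pad.
Only numpy, scipy, OpenCV 4.12 (cv2) and the standard library are available. Lean on these libraries where they do the work, as an engineer would, in place of code of your own. Each camera call takes 0.05 s, during which the arm holds its last target. There are 200 camera calls.

### The job

The flat scales are buried in the stack, between the cleaning caddy and the storage box. Lift the caddy off by its handle and stand it on the rubber mat, slide the scales (without lifting, tipping or dropping them) straight off the box onto the wooden riser shelf beside it so that they lie wholly and squarely on it, then gently set the caddy back down on the storage box, in the middle and square to it. Leave the storage box and the bottle, jar and cup where they are.

Things in the scene. Friction and masses are not known exactly. Their poses are not given: they have to be found in the camera images.
- caddy_handle (a point): Grey plastic cleaning caddy, the top of the stack: an open tray 150 (x) x 110 (y) x 65 mm high with small goods in it (none reaches more than 78 mm above the underside), and over it a straight carrying bar along the caddy's own x axis, 16 mm thick (y), 20 mm high, 132 mm clear between its two end posts. This point is the centre of the bar, midway along it, 130 mm above the caddy's underside and over the caddy's middle. Weighs about 0.5 kg. z is up.
- scales_mid (a point): Flat electronic scales, a smooth plain slab with a brushed steel top, 170 (x) x 140 (y) x 20 mm high with a small dark display near one edge (-x); too wide to grasp, about 0.6 kg. The middle of the stack, lying loose on the storage box. This point is the slab's centre, 10 mm above its underside. z is up.
- box: Closed white storage box with a flat white lid, bottom of the stack, standing loose on the counter, about 2.5 kg. 210 (x) x 180 (y) x 80 mm high; origin at the centre of its underside, so the lid's flat top is 80 mm above the origin. z is up. The riser shelf stands on its +y or its -y side and the mat on the other; which is which varies.
- riser_top (a point): Low wooden riser shelf on four legs, fixed, beside the box: a flat, smooth top 220 (x) x 190 (y) mm, 78 mm above the counter, 2 mm lower than the box's lid. Its sides are parallel to the box's; the gap between the two is about 20 mm. This point is the centre of the top face; z is up.
- mat_top (a point): Ribbed dark rubber mat, fixed flat on the counter on the other side of the box, 190 (x) x 150 (y) x 4 mm thick, sides parallel to the box's. This point is the centre of its top face; z is up.
- bottle: Bystander: round white detergent bottle, 68 mm diameter, 190 mm high, behind the stack. Origin at the centre of its underside.
- jar: Bystander: glass jar with a lid, 70 mm diameter, 100 mm high, between the robot and the work, to the right. Origin at the centre of its underside.
- cup: Bystander: white ceramic cup without handle, 70 mm diameter, 70 mm high, between the robot and the work, to the left. Origin at the centre of its underside.
Mind the look-alikes: they are no part of the job. Leave any yellow look-alike of the part that bears scales_mid alone.

How it is judged:
On the way, in this order (a step that is already met when the one before it is completed fails the run):
1. the caddy stands upright on the mat, let go, while the scales are still on the box (x of caddy_handle in the frame of mat_top between -0.05 and 0.05 m and y of caddy_handle in the frame of mat_top between -0.05 and 0.05 m and z of caddy_handle in the frame of mat_top between 0.124 and 0.136 m and angle between caddy_handle's own z axis and vertical below 0.06 rad and contact force between the fingers and caddy below 0.1 N and horizontal distance between scales_mid and box below 0.05 m and linear speed of caddy below 0.02 m/s and angular speed of caddy below 0.15 rad/s), for 0.2 s.
2. the scales lie flat, wholly and squarely on the riser shelf, while the caddy still stands on the mat (x of scales_mid in the frame of riser_top between -0.028 and 0.028 m and y of scales_mid in the frame of riser_top between -0.028 and 0.028 m and z of scales_mid in the frame of riser_top between 0.005 and 0.015 m and angle between the x axis of scales_mid and the x axis of riser_top, either way round below 0.35 rad and angle between scales_mid's own z axis and vertical below 0.05 rad and x of caddy_handle in the frame of mat_top between -0.05 and 0.05 m and y of caddy_handle in the frame of mat_top between -0.05 and 0.05 m and z of caddy_handle in the frame of mat_top between 0.124 and 0.136 m and angle between caddy_handle's own z axis and vertical below 0.06 rad and linear speed of scales below 0.02 m/s and angular speed of scales below 0.15 rad/s), for 0.2 s.
At the end, for the whole second after the job is handed in: The caddy stands upright on the storage box's lid, within 28 mm of its middle and 0.3 rad of square; the scales lie flat on the riser shelf, their centre within 28 mm of its centre both ways and within 0.35 rad of square; both are let go and at rest (horizontal distance between caddy_handle and box below 0.028 m and angle between the x axis of caddy_handle and the x axis of box, either way round below 0.3 rad and angle between caddy_handle's own z axis and vertical below 0.06 rad and z of caddy_handle in the frame of box between 0.204 and 0.216 m and x of scales_mid in the frame of riser_top between -0.028 and 0.028 m and y of scales_mid in the frame of riser_top between -0.028 and 0.028 m and z of scales_mid in the frame of riser_top between 0.005 and 0.015 m and angle between the x axis of scales_mid and the x axis of riser_top, either way round below 0.35 rad and angle between scales_mid's own z axis and vertical below 0.05 rad and contact force between the fingers and caddy below 0.1 N and linear speed of each of caddy, scales below 0.02 m/s and angular speed of each of caddy, scales below 0.15 rad/s); the robot touches nothing.
It fails at once if the scales are lifted, tipped or dropped (angle between scales_mid's own z axis and vertical above 0.2 rad or height (world z) of scales_mid above 0.115 m or height (world z) of scales_mid below 0.075 m).
It fails at once if the caddy is tipped over (angle between caddy_handle's own z axis and vertical above 0.6 rad).
It fails at once if the caddy is dropped or pressed hard (over 60 N) onto the storage box (contact force between caddy and box above 60 N).
It fails at once if the storage box is shifted more than 30 mm (distance of box from where it was at the start of the episode above 0.03 m).
It fails at once if the bottle, jar or cup is shifted more than 30 mm (distance of any of bottle, jar, cup from where it was at the start of the episode above 0.03 m).
It also fails if it takes over 72 s, if anything falls off the work surface, if the arm or the gripper's body presses on something with over 40 N, if the wrist force passes 120 N, or if a joint passes its speed limit or range.

## Working session

There is one attempt and no reset: what is moved stays moved. The work goes in short steps, Python scripts to look and compute and a tool call to move; the robot and the scene stay as the last step left them, time stands still between calls to the robot, and variables do not carry over. Pictures are saved under pics/ and viewed, at most 10 in all, crops included, and the job is handed in when it is done.

Besides the shell and the picture viewer there is one more tool, called after ">>>" by a JSON object that holds its "api" and its "payload". carry_out: Moves the arm, as the interface text tells. Its arguments: {"type":"object","properties":{"rows":{"type":"array","items":{"type":"array","items":{"type":"array","items":{"type":"number"}}}},"grip":{"type":"number"},"grip_force":{"type":"number"}},"required":["rows"]}

```bash
mkdir -p pics; cat > h.py <<'E'
import numpy as np, cv2
from workcell import bot
def ray(f,px,z):
    K=np.array(f["K"]);T=np.array(f["pose"])
    d=T[:3,:3]@np.linalg.solve(K,[px[0],px[1],1.]);o=T[:3,3]
    return o+d*(z-o[2])/d[2]
def proj(f,p):
    T=np.linalg.inv(np.array(f["pose"]));c=T[:3,:3]@np.array(p)+T[:3,3];u=np.array(f["K"])@c;return u[:2]/u[2]
def save(f,n,crop=None):
    im=f["pixels"][:,:,::-1]
    if crop: x0,y0,x1,y1=crop; im=im[y0:y1,x0:x1]
    cv2.imwrite("pics/"+n+".png",im)
E
python3 - <<'E'
from h import *
Z=dict(caddy_handle=.23,scales_mid=.09,box=0,riser_top=.078,mat_top=.004,bottle=0,jar=0,cup=0)
s=bot.observe();print(s["clock"],s["position"],s["tool_rot"],s["grip_width"])
for c in["scene","side"]:
    f=bot.grab_frame(c);save(f,c+"0")
    print(c,np.round(f["pose"],2).tolist())
    for n,z in Z.items():
        for r in bot.spot_point(f,n)[:3]:
            print(c,n,round(r["conf"],2),np.round(r["position"]),np.round(ray(f,r["position"],z),3))
E
```

```text
0.0 [ 6.24634937e-01 -4.16803371e-05  1.99534119e-01] [-3.14046385e+00  1.13354532e-04  1.57080208e+00] 0.0849972465103848
scene [[-0.86, 0.36, -0.37, 1.01], [0.51, 0.6, -0.62, 0.82], [0.0, -0.72, -0.69, 1.07], [0.0, 0.0, 0.0, 1.0]]
scene caddy_handle 0.92 [340. 205.] [0.525 0.093 0.23 ]
scene caddy_handle 0.59 [282. 308.] [0.775 0.281 0.23 ]
scene scales_mid 0.82 [311. 378.] [0.765 0.372 0.09 ]
scene box 0.67 [340. 265.] [0.515 0.089 0.   ]
scene riser_top 0.57 [402. 300.] [0.483 0.307 0.078]
scene mat_top 0.75 [298. 222.] [ 0.536 -0.107  0.004]
scene bottle 0.8 [282. 308.] [0.711 0.131 0.   ]
scene jar 0.56 [336. 146.] [ 0.25  -0.357  0.   ]
scene cup 0.6 [472. 285.] [0.259 0.32  0.   ]
side [[0.99, -0.09, 0.1, 0.35], [-0.14, -0.72, 0.68, -1.04], [0.01, -0.68, -0.73, 1.27], [0.0, 0.0, 0.0, 1.0]]
side caddy_handle 0.84 [328. 148.] [0.53  0.106 0.23 ]
side scales_mid 0.63 [372. 147.] [0.705 0.247 0.09 ]
side box 0.61 [324. 202.] [0.519 0.099 0.   ]
side box 0.34 [304. 143.] [0.486 0.403 0.   ]
side riser_top 0.72 [303. 144.] [0.476 0.309 0.078]
side mat_top 0.63 [337. 249.] [ 0.534 -0.1    0.004]
side bottle 0.85 [381. 190.] [0.719 0.13  0.   ]
side jar 0.56 [253. 336.] [ 0.266 -0.353  0.   ]
side cup 0.87 [245. 163.] [0.268 0.322 0.   ]
side cup 0.61 [340. 247.] [ 0.543 -0.091  0.   ]
```

View pics/scene0.png

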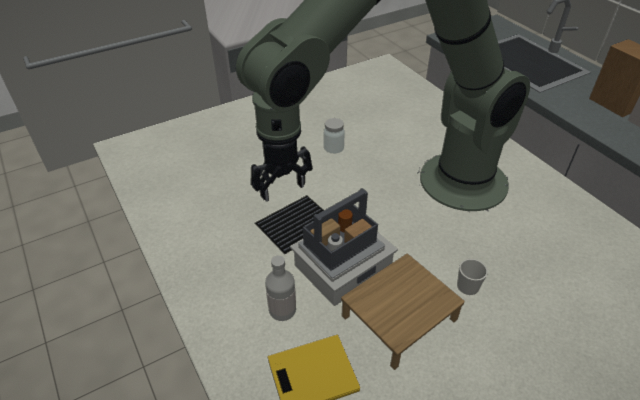

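View pics/side0.png

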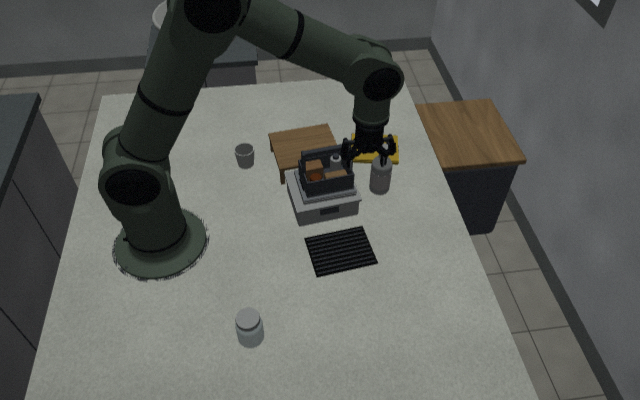

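The scene view shows the grey caddy at (340,225) on a grey slab, with the white box below it. The riser is at (402,300), on the +y side, and the mat at (298,222), on the -y side. Two things could be taken for the scales: the grey slab in the stack at (340,245) and the yellow slab at (311,372). I choose the grey one, because yellow is the look-alike. The side view agrees. A close crop and the edge fits come next.

```bash
cat >> h.py <<'E'
from scipy.optimize import minimize
def prism(f,x,y,a,lx,ly,z0,z1):
    R=np.array([[np.cos(a),-np.sin(a)],[np.sin(a),np.cos(a)]])
    P=[(R@[sx*lx/2,sy*ly/2]+[x,y]).tolist()+[z] for sx in(-1,1) for sy in(-1,1) for z in {z0,z1}]
    h=cv2.convexHull(np.array([proj(f,p) for p in P],np.float32))
    m=np.zeros((1600,2560),np.uint8);cv2.fillConvexPoly(m,np.round(h*4+1.5).astype(np.int32),1)
    return cv2.resize(m.astype(np.float32),(640,400),interpolation=cv2.INTER_AREA)
def fit(fs,regs,x0,lx,ly,z0,z1):
    def c(p):
        s=0
        for f,r in zip(fs,regs):
            m=prism(f,*p,lx,ly,z0,z1);s-=np.minimum(m,r).sum()/np.maximum(m,r).sum()
        return s/len(fs)
    sim=np.array([x0,[x0[0]+.02,x0[1],x0[2]],[x0[0],x0[1]+.02,x0[2]],[x0[0],x0[1],x0[2]+.2]])
    r=minimize(c,x0,method="Nelder-Mead",options=dict(initial_simplex=sim,xatol=2e-4,fatol=1e-4));return np.round(r.x,4),round(r.fun,3)
E
python3 - <<'E'
from h import *
fs=[bot.grab_frame("scene"),bot.grab_frame("side")]
for n,x0,a in[("mat_top",[.535,-.103,0],(.19,.15,0,.004)),("riser_top",[.48,.308,0],(.22,.19,.06,.078))]:
    rg=[bot.regions_of(f,n) for f in fs]
    print(n,[(round(r[0]["conf"],2),int(r[0]["region"].sum())) if r else None for r in rg])
    for i in range(2):
        if rg[i]: print(i,fit([fs[i]],[rg[i][0]["region"].astype(np.float32)],x0,*a))
    if all(rg): print("both",fit(fs,[r[0]["region"].astype(np.float32) for r in rg],x0,*a))
a=cv2.resize(fs[0]["pixels"][175:310,280:410,::-1],None,fx=3,fy=3,interpolation=2)
b=cv2.resize(fs[1]["pixels"][130:265,270:400,::-1],None,fx=3,fy=3,interpolation=2)
cv2.imwrite("pics/crop.png",np.hstack([a,b]))
E
```

```text
mat_top [(0.83, 1882), (0.75, 2510)]
0 (array([ 0.5424, -0.1124,  0.1447]), np.float64(-0.731))
1 (array([ 0.5415, -0.1058,  0.1403]), np.float64(-0.97))
both (array([ 0.5421, -0.1076,  0.127 ]), np.float64(-0.841))
riser_top [(0.72, 7000), (0.96, 1890)]
0 (array([0.4789, 0.3021, 0.1324]), np.float64(-0.933))
1 (array([0.478 , 0.3054, 0.151 ]), np.float64(-0.676))
both (array([0.479 , 0.3025, 0.1415]), np.float64(-0.802))
```

View pics/crop.png

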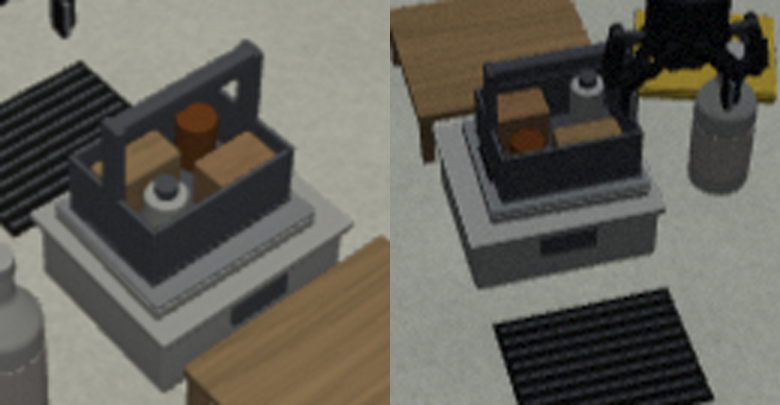

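The crop shows the caddy on a grey slab with a steel top, and that slab sits on the white box lid. So the target is confirmed as the grey slab, and the yellow one is on the counter. Next I compute poses from the crop's corner pixels.

```bash
python3 - <<'E'
from h import *
fs=dict(a=bot.grab_frame("scene"),b=bot.grab_frame("side"))
off=dict(a=(280,175,0),b=(270,130,390))
def P(k,u,v,z):
    o=off[k];return ray(fs[k],[o[0]+(u-o[2])/3-.33,o[1]+v/3-.33],z)[:2]
def sh(t,p,q): 
    d=q-p;print(t,np.round(p,3),np.round(q,3),"mid",np.round((p+q)/2,3),"len",round(np.linalg.norm(d),3),"ang",round(np.arctan2(d[1],d[0]),3))
sh("lid diag",P("a",33,215,.08),P("a",352,228,.08))
sh("lid +y edge",P("a",352,228,.08),P("a",165,347,.08))
sh("lid -y edge side",P("b",475,243,.08),P("b",663,210,.08))
sh("scales diag",P("a",58,207,.1),P("a",312,213,.1))
sh("scales side",P("b",492,208,.1),P("b",648,183,.1))
sh("bar",P("a",250,48,.24),P("a",113,125,.24))
for k,f in fs.items():
    r=bot.regions_of(f,"caddy_handle")[0];print(k,r["conf"],r["region"].sum(),r["position"])
    print(k,[(np.round(ray(f,q["position"],.23),3),round(q["conf"],2)) for q in bot.spot_point(f,"caddy_handle")[:2]])
f=bot.grab_frame("wrist");save(f,"w0");print(np.round(f["pose"],3).tolist(),np.round(f["K"],1).tolist())
E
```

```text
lid diag [0.628 0.028] [0.403 0.179] mid [0.515 0.103] len 0.271 ang 2.549
lid +y edge [0.403 0.179] [0.604 0.203] mid [0.503 0.191] len 0.202 ang 0.12
lid -y edge side [0.426 0.002] [0.624 0.022] mid [0.525 0.012] len 0.199 ang 0.1
scales diag [0.613 0.047] [0.434 0.161] mid [0.524 0.104] len 0.213 ang 2.572
scales side [0.447 0.03 ] [0.611 0.044] mid [0.529 0.037] len 0.165 ang 0.085
bar [0.456 0.089] [0.594 0.107] mid [0.525 0.098] len 0.139 ang 0.135
a 0.67 3726 [341.1, 230.9]
a [(array([0.524, 0.094, 0.23 ]), 0.58)]
b 0.66 414 [241.6, 155.3]
b [(array([0.533, 0.109, 0.23 ]), 0.97)]
[[1.0, 0.0, 0.001, 0.625], [0.0, -0.95, -0.311, 0.082], [0.001, 0.311, -0.95, 0.373], [0.0, 0.0, 0.0, 1.0]] [[322.3, 0.0, 323.9], [0.0, 322.3, 197.0], [0.0, 0.0, 1.0]]
```

The measurements agree. The box is at about (.514,.102) with yaw about .13, the scales at about (.524,.104) and the bar at about (.525,.099). The riser is at (.479,.304) and the mat at (.542,-.107). I rise, twist and go above the bar.

>>> {"api": "carry_out", "payload": {"rows": [[[0,0,-0.03,7],[0,0,-0.065,14],[0,0,-0.1,21],[0.01,-0.01,-0.125,28],[0.03,-0.03,-0.13,35],[0.05,-0.05,-0.13,42],[0.07,-0.07,-0.13,49],[0.09,-0.09,-0.13,56],[0.1,-0.1,-0.13,63],[0.1,-0.1,-0.13,70],[0.1,-0.1,-0.13,77],[0.1,-0.1,-0.13,82.6]]], "grip": 0.085}}

```text
clock: 2.55
position: [0.5248, 0.1003, 0.3303]
tool_rot: [-3.141, -0.0, 0.123]
force: [1.0, -0.8, -0.3]
grip_width: 0.085
finger_force: 0.0
```

```bash
python3 - <<'E'
from h import *
s=bot.observe();print(s["clock"],np.round(s["position"],4),np.round(s["tool_rot"],4),np.round(s["qpos"],2),s["force"])
f=bot.grab_frame("wrist");save(f,"w1")
for q in bot.spot_point(f,"caddy_handle")[:2]:print(np.round(ray(f,q["position"],.23),3),q)
E
```

```text
2.55 [0.5248 0.1003 0.3303] [-3.1415e+00 -3.0000e-04  1.2320e-01] [-0.46  0.26  0.21  1.67 -0.06  1.22 -1.69] [ 0.96971451 -0.83538913 -0.26137029]
[0.525 0.101 0.23 ] {'position': [325.0, 187.4], 'conf': 0.79}
[ 0.424 -0.14   0.23 ] {'position': [549.6, 311.2], 'conf': 0.59}
```

View pics/w1.png

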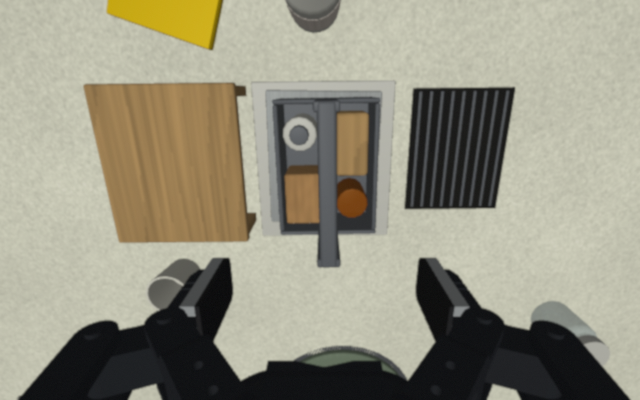

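The wrist view shows the bar running from (325,100) to (328,265). The riser spans (85..249, 84..241), the lid (252..395, 81..235) and the mat (405..514, 88..209), all of them square to the tool.

```bash
python3 - <<'E'
from h import *
f=bot.grab_frame("wrist")
for n,z,c in[("riser",.078,[(85,84),(236,84),(249,241),(119,241)]),("lid",.08,[(252,81),(395,81),(387,235),(262,235)]),("mat",.004,[(414,88),(514,88),(495,209),(405,207)])]:
    p=np.array([ray(f,q,z)[:2] for q in c]);e=[p[1]-p[0],p[2]-p[3],p[1]-p[2],p[0]-p[3]]
    print(n,np.round(p.mean(0),4),[(round(float(np.linalg.norm(v)),3),round(float(np.degrees(np.arctan2(v[1],v[0]))),1)) for v in e])
a,b=ray(f,(325,101),.24),ray(f,(328,263),.24);print("bar",a,b,np.degrees(np.arctan2(*(a-b)[1::-1])))
E
```

```text
riser [0.4806 0.3011] [(0.188, -82.7), (0.189, -82.7), (0.215, 7.5), (0.215, 7.2)]
lid [0.5135 0.1002] [(0.177, -82.7), (0.179, -82.7), (0.208, 8.1), (0.208, 7.3)]
mat [ 0.5427 -0.1039] [(0.146, -82.7), (0.149, -84.0), (0.189, 8.3), (0.185, 7.7)]
bar [0.59764898 0.11018801 0.24      ] [0.45635953 0.089117   0.24      ] 8.482212119863142
```

>>> {"api": "carry_out", "payload": {"rows": [[[0,0,0.03,0],[0,0,0.06,0],[0,0,0.085,0],[0,0,0.105,0],[0,0,0.115,0],[0,0,0.119,0],[0,0,0.12,0],[0,0,0.12,0]]]}}

```text
clock: 3.37
position: [0.5255, 0.1, 0.2109]
tool_rot: [-3.141, -0.001, 0.13]
force: [0.1, -0.6, 0.9]
grip_width: 0.0848
finger_force: 0.0
```

>>> {"api": "carry_out", "payload": {"rows": [[[0,0,0,0],[0,0,0,0],[0,0,0,0],[0,0,0,0],[0,0,0,0],[0,0,0,0],[0,0,-0.003,0],[0,0,-0.01,0],[0,0,-0.02,0],[0,0,-0.03,0],[0,0,-0.04,0],[0,0,-0.04,0]]], "grip": 0, "grip_force": 70}}

```text
clock: 4.37
position: [0.526, 0.1002, 0.2526]
tool_rot: [-3.141, -0.003, 0.129]
force: [0.2, 0.5, 0.5]
grip_width: 0.0002
finger_force: 0.0
```

```bash
python3 - <<'E'
from h import *
s=bot.observe();print(s["clock"],np.round(s["position"],4),np.round(s["tool_rot"],4),np.round(s["force"],1))
p=s["position"];a=s["tool_rot"][2];d=np.array([.5425,-.104])-p[:2]
print("tool x,y:",d@[np.cos(a),np.sin(a)],d@[np.sin(a),-np.cos(a)])
E
```

```text
4.3667 [0.526  0.1002 0.2526] [-3.1409 -0.0032  0.129 ] [0.2 0.5 0.5]
tool x,y: -0.009906728219917074 0.20461330230617017
```

```bash
python3 - <<'E'
from h import *
f=bot.grab_frame("side");g=bot.grab_frame("scene")
a=cv2.resize(g["pixels"][145:310,260:390,::-1],None,fx=3,fy=3,interpolation=2)
b=cv2.resize(f["pixels"][100:265,260:390,::-1],None,fx=3,fy=3,interpolation=2)
cv2.imwrite("pics/c2.png",np.hstack([a,b]))
for k in(f,g):print([(np.round(ray(k,q["position"],.23),3),round(q["conf"],2)) for q in bot.spot_point(k,"caddy_handle")[:2]])
E
```

```text
[(array([0.529, 0.105, 0.23 ]), 0.71)]
[(array([0.521, 0.101, 0.23 ]), 0.89)]
```

View pics/c2.png

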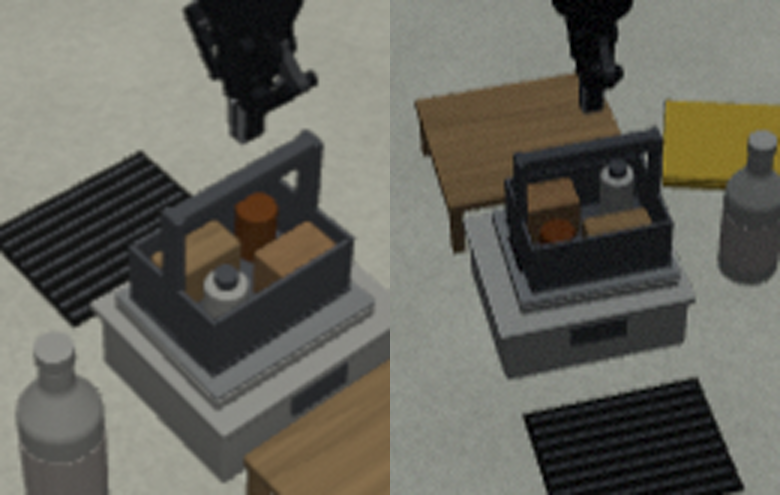

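The stack is undisturbed. The closed fingers at (245,120) sit just above the bar, so I lifted before they had shut. I'll open, go down again and wait longer.

>>> {"api": "carry_out", "payload": {"rows": [[[0,0,-0.01,0],[0,0,-0.01,0],[0,0,-0.01,0],[0,0,-0.01,0],[0,0,-0.01,0],[0,0,-0.01,0],[0,0,-0.01,0],[0,0,-0.01,0],[0,0,-0.01,0],[0,0,-0.01,0],[0,0,-0.01,0],[0,0,-0.01,0]]], "grip": 0.085}}

```text
clock: 5.57
position: [0.525, 0.1, 0.2601]
tool_rot: [-3.142, 0.0, 0.129]
force: [0.0, -0.5, -0.1]
grip_width: 0.0853
finger_force: 0.0
```

>>> {"api": "carry_out", "payload": {"rows": [[[0,0,0.015,0],[0,0,0.03,0],[0,0,0.043,0],[0,0,0.051,0],[0,0,0.053,0],[0,0,0.053,0]]]}}

```text
clock: 6.07
position: [0.5249, 0.0999, 0.2069]
tool_rot: [3.141, 0.001, 0.129]
force: [0.6, -0.3, -0.1]
grip_width: 0.0848
finger_force: 0.0
```

>>> {"api": "carry_out", "payload": {"rows": [[[0,0,0,0],[0,0,0,0],[0,0,0,0],[0,0,0,0],[0,0,0,0],[0,0,0,0],[0,0,0,0],[0,0,0,0],[0,0,0,0],[0,0,0,0],[0,0,0,0],[0,0,0,0]]], "grip": 0, "grip_force": 70}}

```text
clock: 7.07
position: [0.5252, 0.0994, 0.2074]
tool_rot: [3.141, -0.0, 0.129]
force: [-0.8, -4.2, 6.4]
grip_width: 0.012
finger_force: 68.5
```

>>> {"api": "carry_out", "payload": {"rows": [[[0,0,-0.003,0],[0,0,-0.01,0],[0,0,-0.02,0],[0,0,-0.03,0],[0,0,-0.04,0],[0,0,-0.04,0]]]}}

```text
clock: 7.57
position: [0.5259, 0.1002, 0.2495]
tool_rot: [-3.141, -0.003, 0.129]
force: [1.2, 0.3, -6.1]
grip_width: 0.0116
finger_force: 68.6
```

```bash
python3 - <<'E'
from h import *
s=bot.observe();print(s["clock"],np.round(s["position"],4),np.round(s["tool_rot"],4),np.round(s["force"],1),s["grip_width"])
p=s["position"];a=s["tool_rot"][2];d=np.array([.5425,-.104])-p[:2]
print("tool x,y:",d@[np.cos(a),np.sin(a)],d@[np.sin(a),-np.cos(a)])
f=bot.grab_frame("side");g=bot.grab_frame("scene")
a=cv2.resize(g["pixels"][145:310,260:390,::-1],None,fx=3,fy=3,interpolation=2)
b=cv2.resize(f["pixels"][100:265,260:390,::-1],None,fx=3,fy=3,interpolation=2)
cv2.imwrite("pics/c3.png",np.hstack([a,b]))
E
```

```text
7.5667 [0.5259 0.1002 0.2495] [-3.1409e+00 -3.0000e-03  1.2910e-01] [ 1.2  0.3 -6.1] 0.0116475313910614
tool x,y: -0.009860205893853804 0.20468440673970698
```

View pics/c3.png

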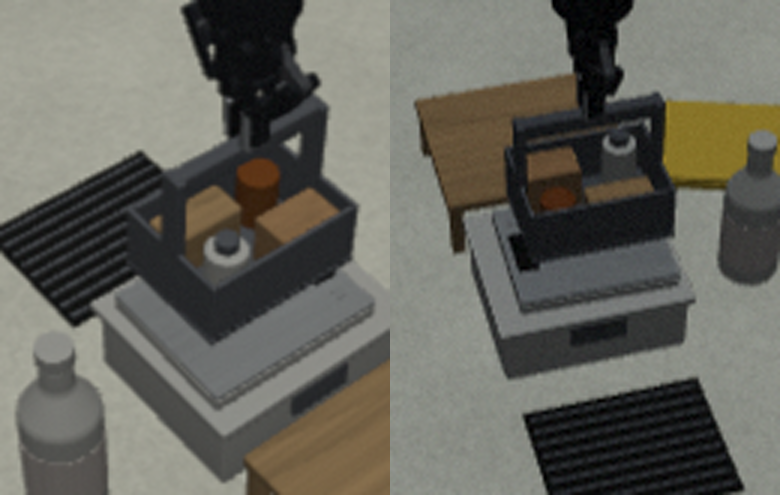

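The caddy hangs level on the gripper, and the grey scales stayed on the lid. I carry it to the mat.

>>> {"api": "carry_out", "payload": {"rows": [[[0,0.006,-0.01,0],[-0.001,0.02,-0.015,0],[-0.002,0.04,-0.015,0],[-0.003,0.063,-0.015,0],[-0.004,0.088,-0.015,0],[-0.005,0.113,-0.015,0],[-0.007,0.138,-0.015,0],[-0.008,0.162,-0.015,0],[-0.009,0.182,-0.015,0],[-0.01,0.196,-0.01,0],[-0.01,0.203,0,0],[-0.01,0.204,0.01,0]]]}}

```text
clock: 8.67
position: [0.5412, -0.1052, 0.2365]
tool_rot: [3.141, -0.0, 0.127]
force: [0.5, 0.3, -6.7]
grip_width: 0.0119
finger_force: 68.7
```

>>> {"api": "carry_out", "payload": {"rows": [[[0,0,0.015,0],[0,0,0.035,0],[0,0,0.055,0],[0,0,0.075,0],[0,0,0.092,0],[0,0,0.104,0],[0,0,0.112,0],[0,0,0.116,0],[0,0,0.118,0],[0,0,0.12,0],[0,0,0.12,0],[0,0,0.12,0]]]}}

```text
clock: 9.67
position: [0.5417, -0.1036, 0.1176]
tool_rot: [3.141, -0.001, 0.129]
force: [0.3, -0.4, -6.2]
grip_width: 0.0124
finger_force: 68.9
```

>>> {"api": "carry_out", "payload": {"rows": [[[0,0,0.002,0],[0,0,0.004,0],[0,0,0.0055,0],[0,0,0.007,0],[0,0,0.007,0]]]}}

```text
clock: 10.08
position: [0.5418, -0.105, 0.1108]
tool_rot: [3.14, -0.001, 0.128]
force: [-2.5, -6.1, 7.9]
grip_width: 0.0121
finger_force: 72.0
```

>>> {"api": "carry_out", "payload": {"rows": [[[0,0,0,0],[0,0,0,0],[0,0,0,0],[0,0,0,0],[0,0,0,0],[0,0,0,0],[0,0,0,0],[0,0,0,0],[0,0,0,0],[0,0,0,0],[0,0,0,0],[0,0,0,0]]], "grip": 0.085}}

```text
clock: 11.08
position: [0.5413, -0.1036, 0.1101]
tool_rot: [3.142, 0.0, 0.129]
force: [0.9, 0.7, 0.5]
grip_width: 0.085
finger_force: 0.0
```

>>> {"api": "carry_out", "payload": {"rows": [[[0,0,-0.02,0],[0,0,-0.05,0],[0,0,-0.085,0],[0,0,-0.12,0],[0,0,-0.155,0],[0,0,-0.185,0],[0,0,-0.2,0],[0,0,-0.2,0]]], "grip": 0}}

```text
clock: 11.75
position: [0.5426, -0.1039, 0.3136]
tool_rot: [3.141, -0.005, 0.129]
force: [0.7, 0.1, -0.3]
grip_width: -0.0
finger_force: 0.0
```

```bash
python3 - <<'E'
from h import *
s=bot.observe();print(s["clock"],np.round(s["position"],4),np.round(s["tool_rot"],4),np.round(s["force"],1),s["grip_width"])
g=bot.grab_frame("scene");save(g,"s4");f=bot.grab_frame("wrist");save(f,"w4")
for k,z in(("caddy_handle",.134),("scales_mid",.09)):
  for h in(g,f):print(k,[(np.round(ray(h,q["position"],z),3),np.round(q["position"]),round(q["conf"],2)) for q in bot.spot_point(h,k)[:3]])
cv2.imwrite("pics/c4.png",np.hstack([g["pixels"][150:400,240:500,::-1],cv2.resize(f["pixels"][:,:,::-1],(400,250))]))
E
```

```text
11.75 [ 0.5426 -0.1039  0.3136] [ 3.1408 -0.0052  0.129 ] [ 0.7  0.1 -0.3] -4.47566545949731e-05
caddy_handle [(array([ 0.537, -0.104,  0.134]), array([296., 189.]), 0.65)]
caddy_handle [(array([ 0.541, -0.102,  0.134]), array([323., 169.]), 0.84)]
scales_mid [(array([0.757, 0.364, 0.09 ]), array([313., 374.]), 0.85), (array([0.531, 0.105, 0.09 ]), array([339., 249.]), 0.72)]
scales_mid [(array([0.523, 0.104, 0.09 ]), array([156., 154.]), 0.58)]
```

View pics/c4.png

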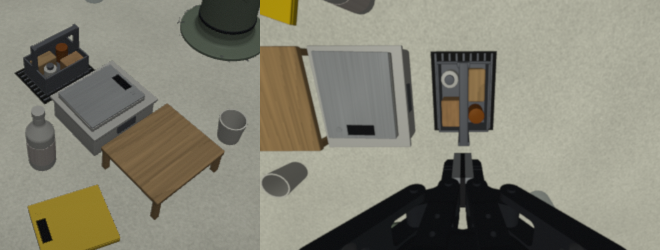

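The caddy stands on the mat, at (50,62) in the crop. The scales lie on the lid at (105,90), slightly turned, and the riser is at (163,150). Now I fit the scales pose and plan the push with open fingers, using two contacts along local x.

```bash
python3 - <<'E'
from h import *
fs=[bot.grab_frame("wrist"),bot.grab_frame("scene")]
for f in fs:
    R=[r for r in bot.regions_of(f,"scales_mid")]
    R=min(R,key=lambda r:np.linalg.norm(ray(f,r["position"],.1)[:2]-[.524,.104]))
    print(R["conf"],R["region"].sum(),fit([f],[R["region"].astype(np.float32)],[.524,.104,.13],.17,.14,.08,.1))
f=fs[0]
c=[((u-260)*1.6,v*1.6) for u,v in[(312,47),(392,46),(401,139),(326,143)]]
p=np.array([ray(f,q,.1)[:2] for q in c]);print(np.round(p,3).tolist(),p.mean(0))
E
```

```text
0.83 16836 (array([0.5222, 0.1027, 0.1156]), np.float64(-0.964))
0.6 3184 (array([0.5215, 0.0992, 0.1278]), np.float64(-0.968))
[[0.603, 0.175], [0.623, 0.035], [0.446, 0.013], [0.417, 0.166]] [0.52203417 0.09717396]
```

>>> {"api": "carry_out", "payload": {"rows": [[[0,0,0,-7],[0,-0.005,0,-14],[0,-0.015,0,-21],[0,-0.03,0,-28],[0,-0.045,0,-35],[0,-0.06,0,-42],[0,-0.075,0,-49],[0,-0.09,0,-56],[0,-0.1,0,-63],[0,-0.105,0,-70],[0,-0.105,0,-77],[0,-0.105,0,-84]]], "grip": 0.085}}

```text
clock: 13.25
position: [0.5277, 0.0009, 0.3099]
tool_rot: [-3.141, -0.0, 1.602]
force: [-0.5, 0.3, 0.3]
grip_width: 0.0849
finger_force: 0.0
```

>>> {"api": "carry_out", "payload": {"rows": [[[0,0,0.02,-6],[0,0,0.04,-6],[0,0,0.06,-6],[0,0,0.06,-6]]]}}

```text
clock: 13.58
position: [0.5262, 0.0003, 0.2469]
tool_rot: [-3.137, -0.0, 1.7]
force: [-0.5, -0.1, -0.9]
grip_width: 0.0847
finger_force: 0.0
```

>>> {"api": "carry_out", "payload": {"rows": [[[0.003,0.003,0.03,0],[0.006,0.006,0.06,0],[0.011,0.009,0.09,0],[0.011,0.009,0.115,0],[0.011,0.009,0.135,0],[0.011,0.009,0.147,0],[0.011,0.009,0.154,0],[0.011,0.009,0.157,0],[0.011,0.009,0.159,0],[0.011,0.009,0.16,0],[0.011,0.009,0.16,0]]]}}

```text
clock: 14.5
position: [0.5358, 0.0126, 0.0908]
tool_rot: [3.141, 0.0, 1.7]
force: [-0.1, 0.7, -0.3]
grip_width: 0.0848
finger_force: 0.0
```

>>> {"api": "carry_out", "payload": {"rows": [[[0,0,0.002,0],[0,0,0.003,0],[0,0,0.0035,0],[0,0,0.0035,0]]]}}

```text
clock: 14.83
position: [0.5353, 0.0126, 0.0866]
tool_rot: [-3.142, -0.0, 1.7]
force: [-0.9, -0.6, -0.1]
grip_width: 0.085
finger_force: 0.0
```

```bash
python3 - <<'E'
from h import *
s=bot.observe();print(s["clock"],np.round(s["position"],4),np.round(s["tool_rot"],4),np.round(s["force"],1),s["grip_width"])
g=bot.grab_frame("side");f=bot.grab_frame("wrist")
a=cv2.resize(g["pixels"][120:270,260:390,::-1],None,fx=2.6,fy=2.6,interpolation=2)
b=cv2.resize(f["pixels"][:,:,::-1],(440,390))
cv2.imwrite("pics/c5.png",np.hstack([a,b]))
E
```

```text
14.8333 [0.5353 0.0126 0.0866] [-3.1416 -0.      1.7   ] [-0.9 -0.6 -0.1] 0.08496094987702918
```

View pics/c5.png

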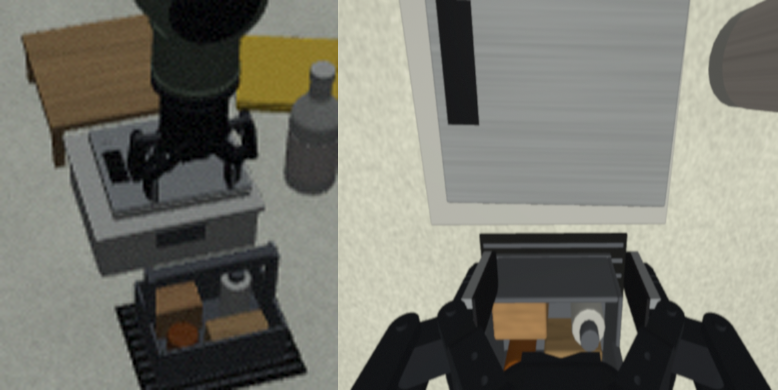

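The side view shows the fingertips at about (150,198) and (236,188), in front of the scales. I'll work out their true height.

```bash
python3 - <<'E'
from h import *
g=bot.grab_frame("side");u=np.array([np.cos(.13),np.sin(.13),0]);v=np.array([-np.sin(.13),np.cos(.13),0])
for z in(.087,.1):
  for s in(-.05,.05):
    p=np.array([.5353,.0126,z])+s*u-.01*v;q=proj(g,p);print(z,s,np.round((q-[260,120])*2.6))
im=g["pixels"][175:206,300:365,::-1];cv2.imwrite("pics/c6.png",cv2.resize(im,None,fx=10,fy=10,interpolation=2))
E
```

```text
0.087 -0.05 [151. 231.]
0.087 0.05 [233. 214.]
0.1 -0.05 [151. 223.]
0.1 0.05 [233. 207.]
```

View pics/c6.png

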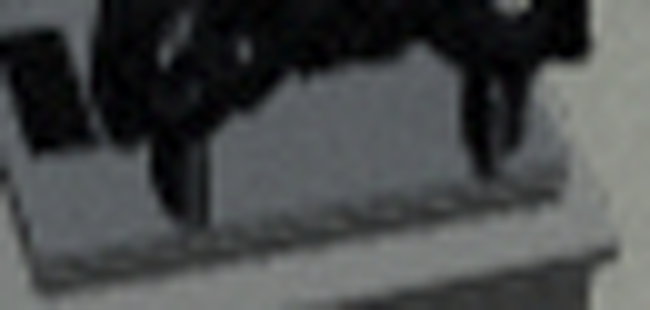

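Both views put the open fingertips well above the nominal TCP, so I'll go down in small guarded steps over the lid rim.

>>> {"api": "carry_out", "payload": {"rows": [[[0,0,0.003,0],[0,0,0.006,0],[0,0,0.008,0],[0,0,0.008,0]]]}}

```text
clock: 15.32
position: [0.535, 0.0125, 0.078]
tool_rot: [-3.141, 0.0, 1.7]
force: [-0.0, 0.1, -0.6]
grip_width: 0.0853
finger_force: 0.0
```

>>> {"api": "carry_out", "payload": {"rows": [[[0,0,0.002,0],[0,0,0.004,0],[0,0,0.004,0]]]}}

```text
clock: 15.57
position: [0.5352, 0.0125, 0.0742]
tool_rot: [-3.141, 0.0, 1.7]
force: [1.0, -0.4, -0.5]
grip_width: 0.0851
finger_force: 0.0
```

>>> {"api": "carry_out", "payload": {"rows": [[[0,0,0.002,0],[0,0,0.004,0],[0,0,0.004,0]]]}}

```text
clock: 15.82
position: [0.5351, 0.0126, 0.0702]
tool_rot: [-3.141, -0.0, 1.7]
force: [-0.4, -0.6, -0.7]
grip_width: 0.0852
finger_force: 0.0
```

>>> {"api": "carry_out", "payload": {"rows": [[[0,0,0.0015,0],[0,0,0.003,0],[0,0,0.003,0]]]}}

```text
clock: 16.07
position: [0.5352, 0.0126, 0.0673]
tool_rot: [-3.141, -0.0, 1.7]
force: [-0.1, -0.1, -0.6]
grip_width: 0.085
finger_force: 0.0
```

>>> {"api": "carry_out", "payload": {"rows": [[[0,0,0.0015,0],[0,0,0.003,0],[0,0,0.003,0]]]}}

```text
clock: 16.32
position: [0.5352, 0.0126, 0.0643]
tool_rot: [-3.141, -0.0, 1.7]
force: [-0.2, 0.1, 0.4]
grip_width: 0.0853
finger_force: 0.0
```

```bash
python3 - <<'E'
from h import *
g=bot.grab_frame("side");f=bot.grab_frame("wrist")
a=cv2.resize(g["pixels"][165:210,295:370,::-1],None,fx=6,fy=6,interpolation=2)
b=cv2.resize(f["pixels"][180:340,180:480,::-1],(340,270))
cv2.imwrite("pics/c7.png",np.hstack([a,b]))
E
```

```text
(no output)
```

View pics/c7.png

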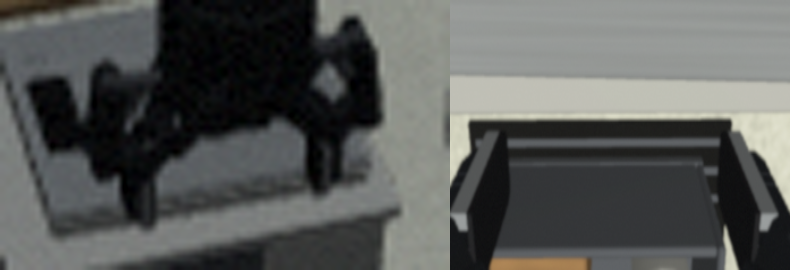

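Both fingertips now sit at (145,225) and (325,190) in the crop, in front of the slab edge at lid height or a little above. I compute the height from the rays.

```bash
python3 - <<'E'
from h import *
g=bot.grab_frame("side");T=np.array(g["pose"]);o=T[:3,3]
s=bot.observe();p=np.array(s["position"]);v=np.array([-np.sin(.13),np.cos(.13),0])
G=g["pixels"].mean(2);
for c in(318,319,320,347,348,349,350):print(c,G[190:210,c].astype(int).tolist())
for px in[(319.5,202.5),(349,196.5)]:
    d=T[:3,:3]@np.linalg.solve(g["K"],[px[0],px[1],1.])
    for off in(-.011,0,.011):
        t=((p+off*v-o)@v)/(d@v);print(px,off,np.round(o+t*d,4))
E
```

```text
318 [17, 14, 16, 11, 6, 13, 19, 23, 28, 19, 27, 30, 57, 102, 127, 124, 125, 118, 88, 56]
319 [7, 8, 7, 8, 18, 34, 42, 40, 41, 42, 44, 39, 53, 94, 126, 124, 126, 107, 70, 53]
320 [5, 11, 4, 24, 31, 35, 33, 33, 25, 21, 21, 29, 51, 102, 126, 128, 126, 108, 60, 44]
347 [0, 9, 5, 9, 8, 13, 25, 85, 126, 120, 125, 122, 93, 54, 61, 56, 54, 54, 54, 56]
348 [15, 13, 15, 14, 17, 22, 26, 81, 123, 125, 125, 115, 85, 54, 54, 53, 53, 52, 54, 56]
349 [48, 39, 41, 41, 41, 43, 51, 91, 125, 122, 129, 112, 68, 52, 54, 54, 54, 57, 53, 53]
350 [22, 16, 11, 11, 15, 37, 92, 123, 128, 125, 125, 103, 56, 57, 54, 55, 54, 57, 53, 54]
(319.5, 202.5) -0.011 [ 0.491  -0.0043  0.1151]
(319.5, 202.5) 0 [0.4926 0.007  0.1025]
(319.5, 202.5) 0.011 [0.4941 0.0183 0.0899]
(349, 196.5) -0.011 [0.5831 0.0077 0.1159]
(349, 196.5) 0 [0.5857 0.0192 0.1033]
(349, 196.5) 0.011 [0.5882 0.0306 0.0908]
```

>>> {"api": "carry_out", "payload": {"rows": [[[0,0,0.003,0],[0,0,0.006,0],[0,0,0.006,0]]]}}

```text
clock: 16.72
position: [0.5351, 0.0126, 0.058]
tool_rot: [-3.141, -0.0, 1.7]
force: [-0.1, 0.2, 0.1]
grip_width: 0.0849
finger_force: 0.0
```

>>> {"api": "carry_out", "payload": {"rows": [[[0,0,0.002,0],[0,0,0.004,0],[0,0,0.004,0]]]}}

```text
clock: 16.97
position: [0.5351, 0.0126, 0.0542]
tool_rot: [-3.141, -0.0, 1.7]
force: [-0.7, -0.1, -0.7]
grip_width: 0.085
finger_force: 0.0
```

```bash
python3 - <<'E'
from h import *
g=bot.grab_frame("side");s=bot.observe();print(s["clock"],np.round(s["position"],4),np.round(s["force"],1))
G=g["pixels"].mean(2)
for c in(318,319,320,321,347,348,349,350):print(c,G[193:215,c].astype(int).tolist())
E
```

```text
17.0167 [0.5352 0.0126 0.0544] [-0.2 -0.4 -0.4]
318 [10, 0, 5, 4, 15, 28, 23, 29, 28, 27, 24, 52, 93, 115, 121, 86, 56, 56, 52, 55, 56, 55]
319 [4, 14, 2, 9, 44, 60, 39, 40, 45, 40, 42, 41, 87, 123, 108, 72, 55, 53, 51, 54, 54, 53]
320 [8, 3, 3, 24, 32, 31, 29, 29, 26, 36, 37, 33, 86, 129, 106, 60, 43, 24, 28, 30, 28, 33]
321 [6, 11, 34, 74, 82, 61, 60, 52, 77, 115, 124, 126, 125, 124, 101, 51, 46, 21, 25, 20, 26, 25]
347 [3, 7, 2, 10, 4, 9, 54, 109, 121, 94, 50, 56, 54, 56, 53, 53, 54, 50, 53, 52, 53, 52]
348 [15, 21, 26, 22, 26, 31, 53, 101, 116, 83, 53, 51, 54, 54, 55, 57, 53, 53, 54, 54, 56, 54]
349 [42, 41, 39, 44, 41, 49, 78, 117, 110, 67, 54, 52, 54, 56, 58, 56, 58, 55, 56, 52, 57, 51]
350 [14, 8, 15, 17, 58, 109, 123, 128, 104, 58, 53, 51, 54, 51, 54, 54, 54, 53, 52, 52, 52, 55]
```

>>> {"api": "carry_out", "payload": {"rows": [[[0,0,0.002,0],[0,0,0.004,0],[0,0,0.004,0]]]}}

```text
clock: 17.27
position: [0.5352, 0.0126, 0.0502]
tool_rot: [-3.141, -0.0, 1.7]
force: [-0.9, -1.3, -0.1]
grip_width: 0.0851
finger_force: 0.0
```

>>> {"api": "carry_out", "payload": {"rows": [[[0,0,0.0015,0],[0,0,0.003,0],[0,0,0.003,0]]]}}

```text
clock: 17.52
position: [0.5352, 0.0126, 0.0473]
tool_rot: [-3.141, -0.0, 1.7]
force: [-1.0, -0.4, 0.4]
grip_width: 0.0847
finger_force: 0.0
```

>>> {"api": "carry_out", "payload": {"rows": [[[0,0,0.0015,0],[0,0,0.003,0],[0,0,0.003,0]]]}}

```text
clock: 17.77
position: [0.5352, 0.0126, 0.0443]
tool_rot: [-3.141, -0.0, 1.7]
force: [-1.1, 0.8, 0.3]
grip_width: 0.0847
finger_force: 0.0
```

```bash
python3 - <<'E'
from h import *
g=bot.grab_frame("side");h=bot.grab_frame("scene");T=np.array(g["pose"]);o=T[:3,3]
G=g["pixels"].mean(2)
for c in(318,319,320,347,348,349):print(c,G[196:215,c].astype(int).tolist())
s=bot.observe();p=np.array(s["position"]);u=np.array([np.cos(.13),np.sin(.13),0]);v=np.array([-np.sin(.13),np.cos(.13),0])
for z in(.08,.09,.1):
  for off in(-.011,.011):print(z,off,[np.round(proj(g,p*[1,1,0]+[0,0,z]+a*u+off*v),1) for a in(-.046,.046)])
E
```

```text
318 [15, 12, 5, 11, 12, 26, 27, 25, 27, 22, 56, 83, 73, 57, 57, 54, 56, 54, 56]
319 [11, 7, 13, 15, 32, 45, 43, 40, 39, 42, 43, 56, 60, 54, 52, 52, 49, 53, 53]
320 [10, 17, 21, 32, 33, 29, 29, 39, 36, 34, 36, 50, 61, 45, 31, 30, 28, 27, 32]
347 [10, 1, 15, 9, 9, 37, 50, 54, 59, 52, 57, 53, 55, 54, 54, 58, 52, 52, 55]
348 [24, 26, 26, 37, 40, 43, 57, 52, 54, 56, 57, 54, 53, 53, 51, 52, 55, 52, 50]
349 [44, 41, 45, 53, 68, 62, 54, 52, 55, 49, 53, 56, 57, 51, 57, 55, 53, 54, 53]
0.08 -0.011 [array([319.5, 210.2]), array([348.2, 204.4])]
0.08 0.011 [array([317.7, 205. ]), array([346.2, 199.4])]
0.09 -0.011 [array([319.5, 208. ]), array([348.4, 202.3])]
0.09 0.011 [array([317.7, 202.8]), array([346.3, 197.2])]
0.1 -0.011 [array([319.5, 205.8]), array([348.5, 200.1])]
0.1 0.011 [array([317.6, 200.7]), array([346.4, 195. ])]
```

The tips are now at about 90 mm, within the slab's 80–100 mm. I go 3 mm lower, then close in and push in stages.

>>> {"api": "carry_out", "payload": {"rows": [[[0,0,0.0015,0],[0,0,0.003,0],[0,0,0.003,0]]]}}

```text
clock: 18.12
position: [0.5352, 0.0126, 0.0413]
tool_rot: [-3.141, -0.0, 1.7]
force: [0.6, -0.6, -0.1]
grip_width: 0.0849
finger_force: 0.0
```

>>> {"api": "carry_out", "payload": {"rows": [[[0.003,0,0,0],[0.006,0,0,0],[0.009,0,0,0],[0.012,0,0,0],[0.016,-0.0005,0,0],[0.02,-0.001,0,0],[0.024,-0.0015,0,0],[0.028,-0.002,0,0],[0.03,-0.002,0,0],[0.03,-0.002,0,0]]]}}

```text
clock: 18.95
position: [0.5294, 0.0429, 0.0416]
tool_rot: [-3.142, -0.0, 1.701]
force: [-0.1, 0.7, 1.1]
grip_width: 0.0848
finger_force: 0.0
```

```bash
cat > m.py <<'E'
from h import *
u=np.array([np.cos(.13),np.sin(.13)]);v=np.array([-u[1],u[0]]);r0=np.array([.4805,.3015])
s=bot.observe();print(round(s["clock"],2),np.round(s["position"],4),np.round(s["tool_rot"],3),np.round(s["force"],1))
p=s["position"][:2]-r0;print("tcp uv",p@u,p@v)
for n in("wrist","scene","side"):
    f=bot.grab_frame(n);R=bot.regions_of(f,"scales_mid")
    for r in R:
        q=ray(f,r["position"],.1)[:2]
        if q[0]<.62 and r["region"].sum()>300:
            x,c=fit([f],[r["region"].astype(np.float32)],[*q,.13],.17,.14,.08,.1);d=x[:2]-r0
            print(n,round(r["conf"],2),r["region"].sum(),x,c,"uv",np.round([d@u,d@v],4))
E
python3 m.py
```

```text
18.95 [0.5294 0.0429 0.0416] [-3.142 -0.     1.701] [-0.1  0.7  1.1]
tcp uv 0.014913052430519401 -0.26278385712420654
wrist 0.62 126448 [0.5143 0.1265 0.1304] -0.975 uv [ 0.0108 -0.1779]
side 0.71 693 [0.4889 0.1183 0.0969] -0.338 uv [-0.0154 -0.1827]
```

The push works: the scales moved 25 mm, stayed square, and force is low. I continue.

>>> {"api": "carry_out", "payload": {"rows": [[[0.004,0,0,0],[0.01,-0.0005,0,0],[0.017,-0.001,0,0],[0.024,-0.0015,0,0],[0.031,-0.002,0,0],[0.038,-0.0025,0,0],[0.045,-0.003,0,0],[0.052,-0.0035,0,0],[0.059,-0.004,0,0],[0.065,-0.0045,0,0],[0.069,-0.005,0,0],[0.07,-0.005,0,0]]]}}

```text
clock: 20.25
position: [0.5153, 0.1117, 0.0416]
tool_rot: [-3.142, -0.0, 1.701]
force: [0.4, -2.6, 0.8]
grip_width: 0.085
finger_force: 1.3
```

```bash
python3 m.py
```

```text
20.25 [0.5153 0.1117 0.0416] [-3.142 -0.     1.701] [ 0.4 -2.6  0.8]
tcp uv 0.009910913337594494 -0.1927146326742684
wrist 0.55 126803 [0.5006 0.195  0.1314] -0.974 uv [ 0.0061 -0.1082]
scene 0.63 3605 [0.5012 0.1901 0.1192] -0.977 uv [ 0.0061 -0.1131]
side 0.89 628 [0.478  0.1919 0.0516] -0.344 uv [-0.0167 -0.1084]
```

>>> {"api": "carry_out", "payload": {"rows": [[[0.004,0,0,0],[0.01,-0.0005,0,0],[0.017,-0.001,0,0],[0.024,-0.0015,0,0],[0.031,-0.002,0,0],[0.038,-0.0025,0,0],[0.045,-0.003,0,0],[0.052,-0.0035,0,0],[0.059,-0.004,0,0],[0.066,-0.0045,0,0],[0.073,-0.005,0,0],[0.075,-0.005,0,0]]]}}

```text
clock: 21.55
position: [0.5006, 0.186, 0.0416]
tool_rot: [3.142, -0.0, 1.701]
force: [0.3, -1.6, -0.5]
grip_width: 0.085
finger_force: 1.1
```

```bash
python3 m.py
```

```text
21.55 [0.5006 0.186  0.0416] [ 3.142 -0.     1.701] [ 0.3 -1.6 -0.5]
tcp uv 0.004930363085904875 -0.117104496520922
wrist 0.59 123478 [0.4857 0.2705 0.1305] -0.958 uv [ 0.0011 -0.0314]
wrist 0.56 6644 [ 0.6661  0.347  -1.6844] -0.93 uv [0.1899 0.0211]
scene 0.64 3824 [0.4875 0.2658 0.1342] -0.958 uv [ 0.0023 -0.0363]
side 0.61 672 [0.483  0.2619 0.1037] -0.402 uv [-0.0027 -0.0396]
```

>>> {"api": "carry_out", "payload": {"rows": [[[0.003,0,0,0],[0.008,0,0,0],[0.014,-0.0005,0,0],[0.02,-0.001,0,0],[0.025,-0.001,0,0],[0.029,-0.001,0,0],[0.032,-0.001,0,0],[0.034,-0.001,0,0],[0.034,-0.001,0,0]]]}}

```text
clock: 22.6
position: [0.4954, 0.2188, 0.0416]
tool_rot: [3.142, -0.0, 1.7]
force: [0.1, -0.1, 0.0]
grip_width: 0.0849
finger_force: 0.0
```

>>> {"api": "carry_out", "payload": {"rows": [[[-0.005,0,0,0],[-0.012,0,0,0],[-0.016,0,-0.01,0],[-0.016,0,-0.04,0],[-0.016,0,-0.08,0],[-0.016,0,-0.12,0],[-0.016,0,-0.16,0],[-0.016,0,-0.2,0],[-0.016,0,-0.24,0],[-0.016,0,-0.26,0],[-0.016,0,-0.26,0]]]}}

```text
clock: 23.52
position: [0.4991, 0.2022, 0.3072]
tool_rot: [3.135, -0.003, 1.699]
force: [0.8, 0.2, -0.1]
grip_width: 0.085
finger_force: 0.0
```

```bash
python3 m.py
```

```text
23.52 [0.4991 0.2022 0.3072] [ 3.135e+00 -3.000e-03  1.699e+00] [ 0.8  0.2 -0.1]
tcp uv 0.005597951567332117 -0.10089743600063451
wrist 0.75 20444 [0.4821 0.2995 0.1255] -0.971 uv [ 0.0013 -0.0022]
scene 0.61 3915 [0.4817 0.2976 0.1292] -0.95 uv [ 0.0007 -0.004 ]
side 0.71 1497 [0.4807 0.2981 0.1184] -0.933 uv [-0.0002 -0.0034]
```

The scales are centred on the riser to within 4 mm and square. Back to the caddy.

>>> {"api": "carry_out", "payload": {"rows": [[[-0.01,0,0,7],[-0.035,0,0,14],[-0.065,0,0,21],[-0.095,0,0,28],[-0.125,0,0,35],[-0.155,0,0,42],[-0.185,0,0,49],[-0.215,0,0,56],[-0.245,0,0,63],[-0.275,0.002,0,70],[-0.3,0.002,0,77],[-0.31,0.002,0,84]]], "grip": 0.085}}

```text
clock: 24.82
position: [0.539, -0.1087, 0.3009]
tool_rot: [3.141, 0.002, 0.224]
force: [0.5, 0.1, -1.1]
grip_width: 0.085
finger_force: 0.0
```

>>> {"api": "carry_out", "payload": {"rows": [[[0,0,0.02,6],[0,0,0.04,6],[0,0,0.05,6],[0,0,0.05,6]]]}}

```text
clock: 25.15
position: [0.5383, -0.1045, 0.2492]
tool_rot: [-3.141, 0.004, 0.13]
force: [0.8, 1.0, 0.3]
grip_width: 0.0853
finger_force: 0.0
```

```bash
python3 - <<'E'
from h import *
s=bot.observe();p=np.array(s["position"]);a=s["tool_rot"][2];print(s["clock"],np.round(p,4),a)
U=np.array([np.cos(a),np.sin(a)]);V=np.array([np.sin(a),-np.cos(a)])
for n in("wrist","scene","side"):
    f=bot.grab_frame(n)
    for q in bot.spot_point(f,"caddy_handle")[:1]:
        w=ray(f,q["position"],.134)[:2];print(n,round(q["conf"],2),np.round(w,4),"tool xy",np.round([(w-p[:2])@U,(w-p[:2])@V],4))
E
```

```text
25.15 [ 0.5383 -0.1045  0.2492] 0.13025404576014088
wrist 0.69 [ 0.5393 -0.1041] tool xy [ 0.0011 -0.0003]
scene 0.86 [ 0.5419 -0.1045] tool xy [0.0036 0.0004]
side 0.61 [ 0.5385 -0.1071] tool xy [-0.0001  0.0025]
```

>>> {"api": "carry_out", "payload": {"rows": [[[0.002,0,0.03,0],[0.002,0,0.06,0],[0.002,0,0.09,0],[0.002,0,0.115,0],[0.002,0,0.135,0],[0.002,0,0.145,0],[0.002,0,0.149,0],[0.002,0,0.149,0],[0.002,0,0.149,0]]]}}

```text
clock: 26.2
position: [0.5421, -0.1047, 0.1037]
tool_rot: [3.141, -0.001, 0.129]
force: [0.3, 1.0, 0.7]
grip_width: 0.0846
finger_force: 0.0
```

>>> {"api": "carry_out", "payload": {"rows": [[[0,0,0,0],[0,0,0,0],[0,0,0,0],[0,0,0,0],[0,0,0,0],[0,0,0,0],[0,0,0,0],[0,0,0,0],[0,0,0,0],[0,0,0,0],[0,0,0,0],[0,0,0,0]]], "grip": 0, "grip_force": 70}}

```text
clock: 27.2
position: [0.5417, -0.105, 0.1028]
tool_rot: [3.141, -0.0, 0.129]
force: [0.2, -3.9, 5.7]
grip_width: 0.0137
finger_force: 69.6
```

>>> {"api": "carry_out", "payload": {"rows": [[[0,0,-0.005,0],[0,0,-0.015,0],[0,0,-0.035,0],[0,0,-0.06,0],[0,0,-0.085,0],[0,0,-0.11,0],[0,0,-0.125,0],[0,0,-0.13,0],[0,0,-0.13,0]]]}}

```text
clock: 27.95
position: [0.5417, -0.1043, 0.2336]
tool_rot: [-3.141, -0.001, 0.129]
force: [0.6, 0.4, -7.3]
grip_width: 0.0139
finger_force: 69.0
```

>>> {"api": "carry_out", "payload": {"rows": [[[0,-0.006,-0.005,0],[0,-0.02,-0.01,0],[0,-0.04,-0.01,0],[0,-0.065,-0.01,0],[0,-0.09,-0.01,0],[0,-0.115,-0.01,0],[0,-0.14,-0.01,0],[0,-0.165,-0.01,0],[0,-0.185,-0.01,0],[0,-0.199,-0.01,0],[0,-0.206,0,0],[0,-0.207,0,0]]]}}

```text
clock: 28.95
position: [0.5134, 0.1021, 0.2302]
tool_rot: [3.141, 0.003, 0.131]
force: [-1.2, -0.8, -6.6]
grip_width: 0.0139
finger_force: 69.0
```

>>> {"api": "carry_out", "payload": {"rows": [[[0,0,0.01,0],[0,0,0.022,0],[0,0,0.034,0],[0,0,0.042,0],[0,0,0.046,0],[0,0,0.048,0],[0,0,0.048,0],[0,0,0.048,0]]]}}

```text
clock: 29.62
position: [0.5151, 0.1005, 0.1849]
tool_rot: [3.142, -0.0, 0.129]
force: [0.8, -0.1, -6.2]
grip_width: 0.0138
finger_force: 69.0
```

```bash
python3 - <<'E'
from h import *
s=bot.observe();print(s["clock"],np.round(s["position"],4),s["force"])
for n in("scene","side"):
    f=bot.grab_frame(n);z=s["position"][2]+.031
    for k,zz in(("caddy_handle",z),("box",0)):print(n,k,[(round(q["conf"],2),np.round(ray(f,q["position"],zz),3)) for q in bot.spot_point(f,k)[:2]])
E
```

```text
29.6167 [0.5151 0.1005 0.1849] [ 0.77024746 -0.14629056 -6.22142716]
scene caddy_handle [(0.96, array([0.511, 0.099, 0.216]))]
scene box [(0.97, array([0.516, 0.098, 0.   ]))]
side caddy_handle [(0.93, array([0.517, 0.125, 0.216]))]
side box [(0.61, array([0.514, 0.108, 0.   ]))]
```

Well placed over the lid. I lower it gently the last 6 mm or so.

>>> {"api": "carry_out", "payload": {"rows": [[[0,0,0.001,0],[0,0,0.002,0],[0,0,0.003,0],[0,0,0.004,0],[0,0,0.005,0],[0,0,0.006,0],[0,0,0.006,0]]]}}

```text
clock: 30.5
position: [0.515, 0.1002, 0.1788]
tool_rot: [3.141, -0.0, 0.129]
force: [-1.5, -1.7, 1.4]
grip_width: 0.0134
finger_force: 70.0
```

>>> {"api": "carry_out", "payload": {"rows": [[[0,0,0,0],[0,0,0,0],[0,0,0,0],[0,0,0,0],[0,0,0,0],[0,0,0,0],[0,0,0,0],[0,0,0,0],[0,0,0,0],[0,0,0,0],[0,0,0,0],[0,0,0,0]]], "grip": 0.085}}

```text
clock: 31.5
position: [0.5148, 0.1007, 0.1786]
tool_rot: [-3.142, 0.0, 0.129]
force: [0.0, 0.6, 0.3]
grip_width: 0.0854
finger_force: 0.0
```

>>> {"api": "carry_out", "payload": {"rows": [[[0,0,-0.01,0],[0,0,-0.03,0],[0,0,-0.055,0],[0,0,-0.085,0],[0,0,-0.11,0],[0,0,-0.13,0],[0,0,-0.14,0],[0,0,-0.14,0],[0,0,-0.14,0]]]}}

```text
clock: 32.25
position: [0.5147, 0.1007, 0.3186]
tool_rot: [-3.141, -0.0, 0.129]
force: [0.0, 1.1, -0.8]
grip_width: 0.0849
finger_force: 0.0
```

```bash
python3 - <<'E'
from h import *
for n in("wrist","scene","side"):
    f=bot.grab_frame(n)
    for k,zz in(("caddy_handle",.21),("box",0),("scales_mid",.088)):print(n,k,[(round(q["conf"],2),np.round(ray(f,q["position"],zz),3)) for q in bot.spot_point(f,k)[:2]])
E
python3 m.py
```

```text
wrist caddy_handle [(0.96, array([0.515, 0.101, 0.21 ]))]
wrist box [(0.45, array([0.456, 0.101, 0.   ]))]
wrist scales_mid [(0.74, array([0.485, 0.301, 0.088])), (0.29, array([ 0.325, -0.27 ,  0.088]))]
scene caddy_handle [(0.8, array([0.521, 0.094, 0.21 ]))]
scene box [(0.84, array([0.518, 0.089, 0.   ]))]
scene scales_mid [(0.93, array([0.762, 0.363, 0.088])), (0.64, array([0.496, 0.308, 0.088]))]
side caddy_handle [(0.83, array([0.522, 0.116, 0.21 ]))]
side box []
side scales_mid [(0.79, array([0.712, 0.238, 0.088]))]
32.85 [0.5148 0.1006 0.3185] [3.142 0.    0.129] [0.1 0.8 0.3]
tcp uv 0.00795893466257722 -0.2036099387711401
wrist 0.72 15438 [0.4828 0.2998 0.1358] -0.958 uv [ 0.0021 -0.002 ]
scene 0.85 4018 [0.4822 0.2986 0.1411] -0.968 uv [ 0.0013 -0.0031]
side 0.8 1333 [0.4803 0.2972 0.1161] -0.831 uv [-0.0008 -0.0042]
```

Everything is in place and the robot is clear, so I hand in.

```bash
python3 -c "
from workcell import bot
print(bot.job_done())"
```

```text
the job is handed in; nothing more can be done
None
```

I handed the job in at about 33 s with the scales on the riser (within about 5 mm of centre) and the caddy back on the box lid. By the final camera estimates, the caddy is within about 10 mm of the lid's middle. The first grasp closed on nothing and I repeated it without disturbing the stack. I did not see the judge's result.

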